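Build up a roller on its axle

TASK

Take the parts from the rack and slide them onto the horizontal axle in this order: the brass spacer, then the blue roller, then the red end cap with its open mouth first. Press the spacer gently but distinctly against the rubber buffer before letting go, bring the roller up against it, and with the cap press the whole stack onto the buffer until you feel it give, never forcing it. Leave the three parts on the axle touching each other with no gaps, and do not disturb the other things on the bench.

Things in the scene. Friction and masses are not known exactly. Their poses are not given: they have to be found in the camera images.
- axle_tip (a point): Tip of the bare steel axle, a point on its centre line, 85 mm above the bench. The axle sticks out level from a grey stand. x points along the axle from the tip towards the stand, the way parts are pushed on; z is up. The axle is 15 mm in diameter behind a 9 mm long cone-shaped nose.
- axle_stand: Grey stand fixed to the bench, with all it carries (axle, collar, buffer, key). Origin under the centre of its base (112 x 90 mm, 12 mm high); axes as axle_tip, which lies at (-110, 0, 85) mm.
- upright_face (a point): Fixed point on the axle's centre line in the near face of the stand's upright (20 mm thick, 56 mm wide, top 17 mm above the axle's centre line), 134 mm behind the tip. Before it a dark stop collar on the axle carries a black rubber buffer ring, 31 mm across. The buffer's face is 75 to 85 mm behind the tip, set anew each time, not reported: feel for it. It gives 1 mm per 8 N, at most 5 mm.
- key_front (a point): Front end, 6 mm behind the tip, of a sprung brass key in the top of the axle, 30 mm long, sloping up over its first 16 mm (slide parts over it slowly). It drags on any part that slides over it with a few newtons and keeps the end cap from sliding off. Pushing a part with more than 20 N counts as forcing it.
- spacer_mid (a point): Centre of the short brass spacer: a plain ring 42 mm outside diameter, 20 mm long, through bore 18 mm. x lies along its bore. At first it lies in the rack with its bore level.
- spacer: The brass spacer itself; its origin is the same centre point.
- roller_mid (a point): Centre of the blue roller: 42 mm outside diameter, 28 mm long, through bore 18 mm. x lies along its bore. At first in the rack with its bore level.
- roller: The blue roller itself; its origin is the same centre point.
- end_cap_mid (a point): Centre (half-way along) of the red end cap: 42 mm outside diameter, 48 mm long, bore 18 mm wide and 44 mm deep, open at its +x end and closed at its -x end (small steel disc on the closed face). x lies along its bore, out of the mouth. At first in the rack with its bore level.
- end_cap: The red end cap itself; its origin is the same centre point.
- parts_rack: Low wooden rack fixed to the bench, 218 mm long (its x) and 34 mm wide, origin under its centre; two steel rods carry the three parts in a row, bores along the rack's x, centres 36 mm above the bench, about 62 mm apart, in any order. The end cap's mouth faces the rack's +x. Fingers can come down on both long sides of it, to the bench.
- meter: Yellow multimeter lying near the front edge, 162 x 86 x 51 mm; leave alone.
- black_tape: Roll of dark tape lying flat, 55 mm across, 19 mm high; leave alone.
- remote: Black remote control lying flat, 42 x 112 x 14 mm; leave alone.
- green_battery: Green and white battery cell lying flat, 15 x 50 x 15 mm; leave alone.
There are look-alikes about, which are no part of the job. Of the things that look like the spacer, the smaller one is meant. What is shaped like the end_cap but turquoise is not meant.

How it is judged:
On the way, in this order (a step that is already met when the one before it is completed fails the run):
1. the spacer is on the axle and pressed against the buffer with at least 4 N (y of spacer_mid in the frame of axle_tip between -0.004 and 0.004 m and z of spacer_mid in the frame of axle_tip between -0.004 and 0.004 m and x of spacer_mid in the frame of axle_tip above 0.062 m and contact force between spacer and axle_stand above 4 N), for 0.1 s.
2. the roller is on the axle, up against the spacer (gap under 2.5 mm) (y of spacer_mid in the frame of axle_tip between -0.004 and 0.004 m and z of spacer_mid in the frame of axle_tip between -0.004 and 0.004 m and x of spacer_mid in the frame of axle_tip above 0.062 m and y of roller_mid in the frame of axle_tip between -0.004 and 0.004 m and z of roller_mid in the frame of axle_tip between -0.004 and 0.004 m and x of roller_mid in the frame of axle_tip above 0.036 m and distance between spacer_mid and roller_mid below 0.0265 m), for 0.2 s.
3. the cap is on and presses the whole stack onto the buffer with at least 3 N at every joint (all of step 2 and y of end_cap_mid in the frame of axle_tip between -0.004 and 0.004 m and z of end_cap_mid in the frame of axle_tip between -0.004 and 0.004 m and x of end_cap_mid in the frame of axle_tip above 0 m and distance between roller_mid and end_cap_mid below 0.0405 m and contact force between end_cap and roller above 3 N and contact force between roller and spacer above 3 N and contact force between spacer and axle_stand above 3 N), for 0.1 s.
At the end, for the whole second after the job is handed in: Spacer, roller and end cap are on the axle in that order from the stand outwards, each within 4 mm of the axle's centre line, the spacer's centre at least 62 mm behind the tip, gaps between neighbours under 2.5 mm, released and at rest (under 0.02 m/s) (all of step 2 and y of end_cap_mid in the frame of axle_tip between -0.004 and 0.004 m and z of end_cap_mid in the frame of axle_tip between -0.004 and 0.004 m and x of end_cap_mid in the frame of axle_tip above 0 m and distance between roller_mid and end_cap_mid below 0.0405 m and linear speed of each of spacer, roller, end_cap below 0.02 m/s); the robot touches nothing.
It fails at once if a part is forced: over 20 N between spacer and stand, spacer and roller, or roller and cap (contact force between spacer and axle_stand above 20 N or contact force between roller and spacer above 20 N or contact force between end_cap and roller above 20 N).
It fails at once if a bystander (meter, tape, remote, battery) is moved by more than 15 mm (distance of any of meter, black_tape, remote, green_battery from where it was at the start of the episode above 0.015 m).
It also fails if it takes over 72 s, if anything falls off the work surface, if the arm or the gripper's body presses on something with over 40 N, if the wrist force passes 120 N, or if a joint passes its speed limit or range.

ROBOT

A 6-joint arm with a two-finger parallel gripper is mounted at the origin on a cart in front of the work surface, level with it; the furniture and walls round the work are solid. World frame = base frame: x ahead of the robot, y to its left, z up, the work surface at z = 0. Lengths are in m, angles in rad, forces in N, time in s.
With the tool pointing down it reaches from about 0.25 to 0.775 m from the base axis. Payload 4 kg.
Tool frame: the origin (TCP) lies midway between the tips of the shut fingers; the grasp point (between the pads) lies 19 mm behind it (arm.grip_depth is the z of the grasp point in the tool frame, in m); z points along the fingers, y is the direction in which the jaws open and shut (so a half turn about z gives the same grasp; the last joint's range is limited). The gripper opens to 85 mm and grips with 20 to 120 N. Pads are 22 mm wide; open, the fingers measure 114 mm over their backs; the gripper's body (76 mm by 85 mm) begins 54 mm behind the grasp point. The pads swing forward as they close: fully open they stand 13 mm farther back than shut.
Start: joints at [1.172, 0.087, 1.371, -0, 1.684, -0.103], TCP at [0.16, 0.526, 0.231] pointing down, gripper open.
Joint ranges: [-3.1, 3.1], [-0.76, 2.03], [0.27, 2.55], [-1.08, 4.22], [0.17, 2.65], [-2.57, 2.57]. Speed limits (rad/s): [2.79, 2.79, 3.14, 3.14, 3.14, 3.14].

INTERFACE

Orientations are given as a unit quaternion [w, x, y, z].
In Python, from station import arm, get_image, order gives the robot as it stands.
- The arm moves only by the shell command python3 -m crank 'ROWS' [FORCE]. ROWS is JSON, one flat list of numbers, 7 for each row, row after row: the shift along the tool's x, y, z in mm, then the turn, a rotation vector about the tool's x, y, z in rad, then the finger opening in mm, from 0 to 85.4. In form: [dx, dy, dz, wx, wy, wz, claw, dx, dy, dz, wx, wy, wz, claw, ...]. A call has 1 to 10 rows; each row shifts and turns the pose as measured when the row begins, along the tool's axes as they then stand; what a row does not reach is not made up. A row lasts 1/10 s, in which the tool goes at most 50 mm and 8.59 degrees, less where a joint would pass 70% of its speed; a pose out of reach is approached as far as the arm can. A call with a gripper value outside its range is refused whole. The fingers move at their own pace and stop on an object; FORCE is the grip in N (left out, the last holds). Time passes only in rows, so rows that do not move let the fingers close. It gives the time, the measured TCP pose, the force and the opening at its end, in the units of the state.
- arm.get_obs(): the state, without advancing time (a new reading comes with each control period).
- get_image(name): name is "scene" or "top" or "wrist"; returns a dict with "image" (480x640x3 uint8, red, green, blue), "fovy" (degrees; the focal length in pixels is half the picture's height over the tangent of half this angle, whatever the lens; pixels are square), "cx", "cy" (the principal point, pixels), "k1" (the pictures are not rectified: a ray, as slopes to the right and down, at radius r is drawn at 1 + k1 r^2 times it, then the intrinsics apply), "rvec" (rotation vector, rad) and "tvec" (3), from world to camera coordinates, as OpenCV has them. Camera axes: x right, y down, z forward; pixel columns grow to the right and rows downward; lengths in m; the calibration is good to about 2 mm. A picture is of the moment at which its call begins. There is no depth.
- order.job_done(): hands the job in, once; it reports no verdict.
The state is a dict: "clock": time; "qpos": joint angles; "dq": joint speeds; "effort": joint torques, N m; "position": TCP position; "eef_rot": TCP orientation; "wrist_force": force on the tool from outside, world axes, zero at the start; "ft_torque": the same for the moment, N m; "finger_gap": finger opening in m.
Only numpy, scipy, OpenCV 4.12 (cv2) and the standard library are available. Lean on these libraries where they do the work, as an engineer would, in place of code of your own. Each camera call takes 0.05 s, during which the arm holds its last target. There are 200 camera calls.

## Working session

There is one attempt and no reset: what is moved stays moved. The work goes in short steps, Python scripts to look and compute and a shell command to move; the robot and the scene stay as the last step left them, time stands still between calls to the robot, and variables do not carry over. Pictures are saved under pics/ and viewed, on a budget of 10 in all, crops included, one or two more only if the job needs it, and the job is handed in when it is done.

```bash
ls; mkdir -p pics
python3 - <<'E'
from station import arm,get_image
import cv2,json
print(arm.get_obs())
for n in("scene","top"):
    d=get_image(n);cv2.imwrite(f"pics/{n}0.png",d["image"][:,:,::-1]);print(n,{k:v for k,v in d.items() if k!="image"})
E
```

```text
pics
{'clock': 0.0, 'qpos': array([ 1.17192754e+00,  8.79774359e-02,  1.37231025e+00,  4.39947585e-06,
        1.68356687e+00, -1.03096512e-01]), 'dq': array([-0.00057696,  0.00132572,  0.0002412 ,  0.0002707 ,  0.00061749,
        0.00052295]), 'effort': array([-1.07518797e-03, -3.51874924e+01, -3.13262308e+01, -2.41300095e-04,
        1.10957015e-02,  9.64109603e-06]), 'position': array([0.16011773, 0.52565029, 0.23009844]), 'eef_rot': array([-2.82995059e-04,  1.47347340e-01,  9.89084164e-01, -1.09497059e-03]), 'wrist_force': array([ 0.55600939, -0.12656649,  0.09855089]), 'ft_torque': array([ 0.08702065, -0.05249416, -0.00941674]), 'finger_gap': 0.08552948472060662}
scene {'fovy': 55.151947984700776, 'cx': 321.97620688054946, 'cy': 242.84404760818055, 'k1': -0.017207162465368377, 'rvec': array([ 1.14172832, -2.08770327,  1.19617413]), 'tvec': array([0.35762283, 0.26001745, 0.55909065])}
top {'fovy': 48.89785951414939, 'cx': 328.69212435298056, 'cy': 242.77171492413, 'k1': -0.06581255244785135, 'rvec': array([ 2.13728718, -2.13061426,  0.23376476]), 'tvec': array([0.05281988, 0.5273194 , 1.19683728])}
```

View pics/scene0.png

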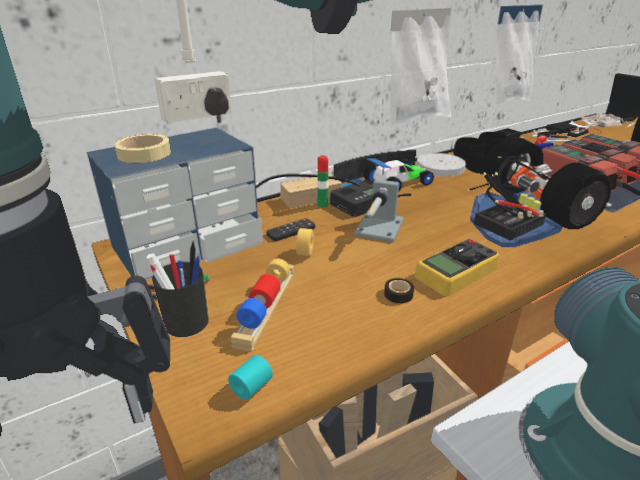

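View pics/top0.png

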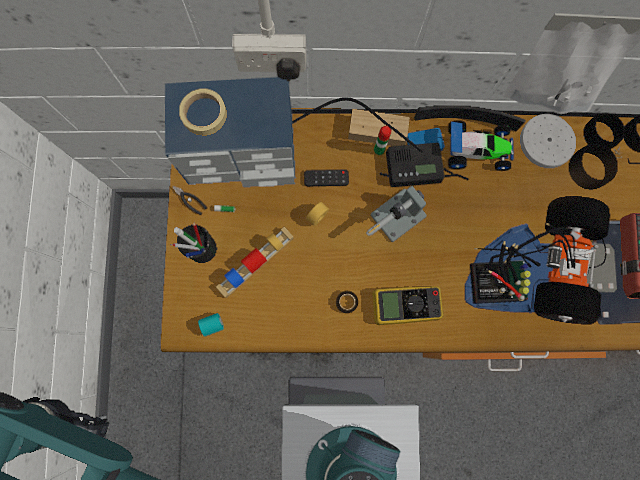

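The top view shows the rack from (222,290) to (287,233), with blue at (235,277), red at (252,261) and brass at (276,240). The look-alike brass ring is at (317,213), the axle tip near (371,233) and the stand near (405,213). Next I'll enlarge the rack and stand.

Run:
```python
import cv2,numpy as np
t=cv2.imread("pics/top0.png");s=cv2.imread("pics/scene0.png")
f=lambda i,x,y,w,h,k:cv2.resize(i[y:y+h,x:x+w],None,fx=k,fy=k,interpolation=cv2.INTER_CUBIC)
a=np.hstack([f(t,210,220,90,80,4.4)[:350,:396],f(t,355,180,80,70,5)[:350,:400]])
cv2.imwrite("pics/c1.png",a);print(a.shape)
```

```text
(350, 796, 3)
```

View pics/c1.png

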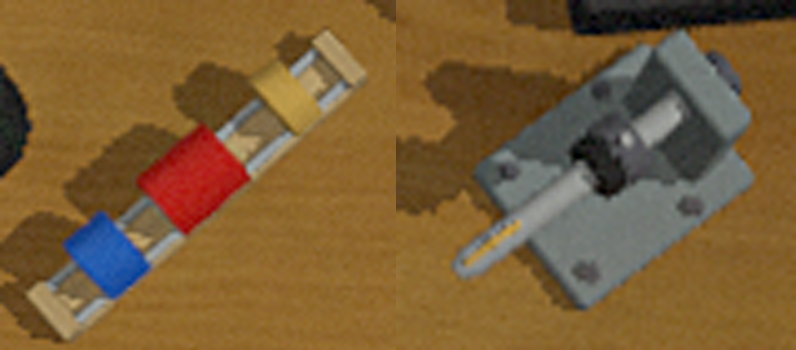

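```bash
cat > h.py <<'E'
import numpy as np,cv2
from scipy.spatial.transform import Rotation as R
def K(d):
    f=240/np.tan(np.radians(d["fovy"]/2));return np.array([[f,0,d["cx"]],[0,f,d["cy"]],[0,0,1.]]),np.array([d["k1"],0,0,0,0.])
def ray(d,u,v):
    k,D=K(d);p=cv2.undistortPoints(np.array([[[u,v]]],float),k,D)[0,0]
    M=cv2.Rodrigues(d["rvec"])[0];return -M.T@d["tvec"],M.T@np.array([p[0],p[1],1])
def at(d,u,v,z):
    c,r=ray(d,u,v);return c+r*(z-c[2])/r[2]
def proj(d,P):
    k,D=K(d);return cv2.projectPoints(np.array(P,float).reshape(-1,3),d["rvec"],d["tvec"],k,D)[0][:,0]
def tool(o): # tool rotation from state
    return R.from_quat(np.roll(o["eef_rot"],-1))
def go(o,p,ang,tilt=0): # shift in tool mm, rotvec for pointing down with tool y at angle ang
    y=np.array([np.cos(ang),np.sin(ang),0]);z=np.array([0,0,-1.]);x=np.cross(y,z)
    T=tool(o);W=R.from_matrix(np.c_[x,y,z]);return T.inv().apply(np.array(p)-o["position"])*1000,(T.inv()*W).as_rotvec()
E
python3 - <<'E'
from h import *
from station import get_image,arm
d=get_image("top")
for n,u,v,z in[("blue",234.3,277.7,.045),("red",254.3,260.9,.045),("brass",275,242.3,.045),("endlo",222.3,290.9,.02),("endhi",287.7,232.7,.02),("tip",367.8,233.6,.085),("upr",411.3,201.2,.085),("BL",372.8,215,.012),("BB",392.4,241,.012),("BR",426.2,216,.012),("bigring",317,213,.04),("cup",197,243,.1),("cabinet",294,184,.0)]:
    print(n,at(d,u,v,z).round(4))
E
```

```text
blue [0.4437 0.2747 0.045 ]
red [0.4837 0.2291 0.045 ]
brass [0.5284 0.1814 0.045 ]
endlo [0.4152 0.3059 0.02  ]
endhi [0.5571 0.153  0.02  ]
tip [ 0.5424 -0.0348  0.085 ]
upr [ 0.6207 -0.1382  0.085 ]
BL [ 0.6048 -0.0554  0.012 ]
BB [ 0.5397 -0.1025  0.012 ]
BR [ 0.6034 -0.1882  0.012 ]
bigring [0.6018 0.0824 0.04  ]
cup [0.5152 0.3532 0.1   ]
cabinet [0.6864 0.1402 0.    ]
```

Run:
```python
from h import *
from station import arm
print(go(arm.get_obs(),[.47,.235,.22],np.radians(42.9)))
```

```text
(array([-381.14036428, -187.78140676,   10.62697608]), array([-1.78835380e-03,  2.76319562e-04,  5.26237180e-01]))
```

```bash
python3 -m crank '[-42,-21,1,0,0,0,85, -42,-21,1,0,0,0,85, -42,-21,1,0,0,0,85, -42,-21,1,0,0,0,85, -42,-21,1,0,0,0,85, -42,-21,1,0,0,0,85, -42,-21,1,0,0,0,85, -42,-21,1,0,0,0,85, -42,-20,1,0,0,0.13,85, 0,0,0,0,0,0.13,85]' 30; python3 -m crank '[0,0,0,0,0,0.13,85, 0,0,0,0,0,0.13,85, 0,0,0,0,0,0,85]'
python3 - <<'E'
from station import get_image,arm
from h import *
d=get_image("wrist");cv2.imwrite("pics/w1.png",d["image"][:,:,::-1]);o=arm.get_obs();print(o["position"],go(o,[.47,.235,.22],np.radians(42.9)))
import pickle;pickle.dump(d,open("w1.pkl","wb"))
E
```

```text
clock: 1.15
position: [0.4764, 0.2259, 0.2155]
eef_rot: [-0.002, 0.275, 0.961, -0.003]
wrist_force: [-0.9, -0.1, 0.5]
finger_gap: 0.0847
clock: 1.45
position: [0.4776, 0.2229, 0.2135]
eef_rot: [-0.003, 0.405, 0.914, -0.005]
wrist_force: [0.4, 0.2, -0.2]
finger_gap: 0.0847
[0.47752751 0.2229802  0.21343434] (array([13.96203012,  2.45834716, -6.57761909]), array([-0.01112421, -0.00118697, -0.00978452]))
```

View pics/w1.png

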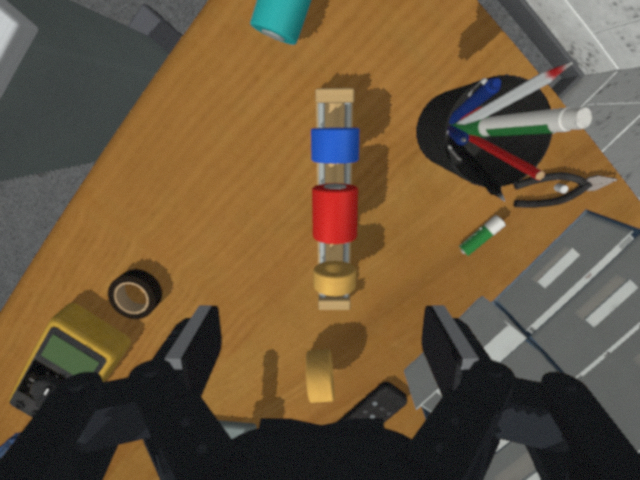

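The wrist view has the rack running vertically near x=335, with blue at (335,145), red at (335,213), brass at (335,277) and the look-alike ring at (319,375). I'll enlarge the cap to see which way its mouth faces.

Run:
```python
import cv2,pickle
from h import *
i=cv2.imread("pics/w1.png");cv2.imwrite("pics/c2.png",cv2.resize(i[80:320,280:390],None,fx=2.5,fy=2.5,interpolation=cv2.INTER_CUBIC))
d=pickle.load(open("w1.pkl","rb"));print(ray(d,320,240),d["k1"])
```

```text
(array([0.42477003, 0.28465968, 0.35556612]), array([ 0.20633203, -0.24938195, -0.94620682])) -0.05067040627414141
```

View pics/c2.png

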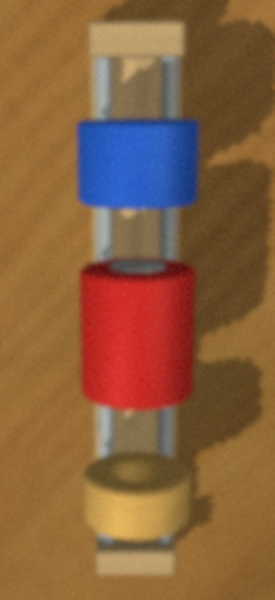

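The grey disc at (137,267) in the crop is on the red cap's blue-facing end, so its mouth points to the brass side, which is the axle direction. No flip is needed.

Run:
```python
import pickle
from h import *
from station import arm
d=pickle.load(open("w1.pkl","rb"))
P=lambda x,y,z:at(d,x/2.5+280,y/2.5+80,z)
for n,x,a,b in[("sp",137.5,490,541),("red",137,279,408),("blue",138,122,207)]:
    p,q=P(x,a,.057),P(x,b,.057);print(n,p.round(4),q.round(4),((p+q)/2).round(4),np.linalg.norm(p-q).round(4))
print(P(137,40,.02),P(136,562,.02))
# rotate-first, then move
o=arm.get_obs();print(o["position"])
```

```text
sp [0.5234 0.1894 0.057 ] [0.5376 0.1741 0.057 ] [0.5305 0.1818 0.057 ] 0.0209
red [0.4701 0.2465 0.057 ] [0.5016 0.2126 0.057 ] [0.4858 0.2296 0.057 ] 0.0463
blue [0.4355 0.2843 0.057 ] [0.4539 0.2644 0.057 ] [0.4447 0.2743 0.057 ] 0.0271
[0.41750218 0.3044789  0.02      ] [0.55791857 0.15272506 0.02      ]
[0.47752751 0.2229802  0.21343434]
```

```bash
cat >> h.py <<'E'
def rep(p,a):
    from station import arm
    o=arm.get_obs();s,w=go(o,p,np.radians(a));print("t",round(o["clock"],2),"pos",o["position"].round(4),"shift",s.round(1),"rot",w.round(4),"F",o["wrist_force"].round(1),"gap",round(o["finger_gap"],4))
E
python3 -c "
from h import *
rep([.5305,.1818,.08],42.9)"
```

```text
t 1.5 pos [0.4775 0.223  0.2134] shift [-66.3  12.9 133.2] rot [-0.0111 -0.0012 -0.0098] F [-0.5 -0.2  0.4] gap 0.0849
```

```bash
python3 -m crank '[0,0,0,-0.011,-0.001,-0.01,85, -22,4,44,0,0,0,85, -22,4,44,0,0,0,85, -22,4,44,0,0,0,85, 0,0,0,0,0,0,85]'; python3 -c "
from h import *
rep([.5305,.1818,.017],42.9)"
```

```text
clock: 2.0
position: [0.5344, 0.1852, 0.0815]
eef_rot: [0.004, 0.391, 0.92, 0.004]
wrist_force: [-0.7, -0.2, -0.2]
finger_gap: 0.0847
t 2.0 pos [0.5344 0.1852 0.0815] shift [ 0.5 -5.9 64.4] rot [0.0106 0.0031 0.018 ] F [-0.7 -0.2 -0.2] gap 0.0847
```

```bash
python3 -m crank '[0,-6,5,0.007,0.002,0.014,85, 0,0,20,0,0,0,85, 0,0,20,0,0,0,85, 0,0,15,0,0,0,85, 0,0,0,0,0,0,85]'; python3 -c "
from h import *
rep([.5305,.1818,.017],42.9)"
```

```text
clock: 2.5
position: [0.532, 0.1843, 0.0279]
eef_rot: [0.005, 0.395, 0.919, 0.005]
wrist_force: [0.1, -0.2, -0.0]
finger_gap: 0.0851
t 2.5 pos [0.532  0.1843 0.0279] shift [-0.8 -3.  10.9] rot [0.0141 0.0056 0.0094] F [ 0.1 -0.2 -0. ] gap 0.0851
```

```bash
python3 -m crank '[-1,-3,11,0.014,0.005,0.009,85, 0,0,0,0.01,0,0,85]'; python3 -c "
from h import *
rep([.5305,.1818,.017],42.9)"
```

```text
clock: 2.7
position: [0.5314, 0.1822, 0.019]
eef_rot: [-0.0, 0.399, 0.917, -0.004]
wrist_force: [0.2, -0.2, 0.5]
finger_gap: 0.0849
t 2.7 pos [0.5314 0.1822 0.019 ] shift [ 0.4 -0.9  2. ] rot [-0.0078  0.0024  0.0008] F [ 0.2 -0.2  0.5] gap 0.0849
```

```bash
python3 -m crank '[0,-0.5,2,-0.005,0,0,85, 0,0,0,0,0,0,40, 0,0,0,0,0,0,35, 0,0,0,0,0,0,35, 0,0,0,0,0,0,35, 0,0,0,0,0,0,35, 0,0,0,0,0,0,35, 0,0,0,0,0,0,35]' 50; python3 -c "
from h import *
rep([.5305,.1818,.017],42.9)"
```

```text
clock: 3.5
position: [0.5313, 0.1803, 0.0203]
eef_rot: [0.001, 0.399, 0.917, -0.003]
wrist_force: [-1.3, 0.3, -0.0]
finger_gap: 0.0409
t 3.5 pos [0.5313 0.1803 0.0203] shift [1.6 0.5 3.3] rot [-0.0052  0.0049  0.0012] F [-1.3  0.3 -0. ] gap 0.0409
```

```bash
python3 -m crank '[0,0,-15,0,0,0,35, 0,0,-40,0,0,0,35, 0,0,-40,0,0,0,35, 0,0,-35,0,0,0,35, 0,0,0,0,0,0,35]'; python3 -c "
from h import *
rep([.5065,.0133,.12],36.7)"
```

```text
clock: 4.0
position: [0.5308, 0.1819, 0.1562]
eef_rot: [0.0, 0.399, 0.917, -0.003]
wrist_force: [0.9, 0.7, -0.1]
finger_gap: 0.0409
t 4.0 pos [0.5308 0.1819 0.1562] shift [-106.6 -132.5   37.3] rot [-0.006   0.0032  0.1099] F [ 0.9  0.7 -0.1] gap 0.0409
```

```bash
python3 -m crank '[-27,-33,7,0,0,0,35, -27,-33,7,0,0,0,35, -27,-33,7,0,0,0,35, -26,-33,7,0,0,0,35, 0,0,0,-0.006,0.003,0.11,35, 0,0,0,0,0,0,35]'
python3 - <<'E'
from h import *
rep([.5065,.0133,.12],36.7)
from station import get_image
import pickle
D={}
for n in("wrist","scene","top"):
    D[n]=get_image(n);cv2.imwrite(f"pics/{n}2.png",D[n]["image"][:,:,::-1])
pickle.dump(D,open("d2.pkl","wb"))
f=lambda n,x,y,w,h,k:cv2.resize(cv2.imread(f"pics/{n}2.png")[y:y+h,x:x+w],None,fx=k,fy=k,interpolation=cv2.INTER_CUBIC)
p=[proj(D[n],[.5424,-.0348,.085])[0] for n in D];print(p)
a=f("wrist",120,180,400,300,1);b=[f(n,int(q[0])-40,int(q[1])-60,100,75,4) for n,q in zip(("scene","top"),p[1:])]
cv2.imwrite("pics/c3.png",np.vstack([np.hstack(b),np.hstack([a,a*0])]))
E
```

```text
clock: 4.6
position: [0.5077, 0.0097, 0.1303]
eef_rot: [0.003, 0.448, 0.894, 0.003]
wrist_force: [0.4, -0.3, -0.5]
finger_gap: 0.0407
t 4.6 pos [0.5077 0.0097 0.1303] shift [ 3.6  1.1 10.3] rot [0.0074 0.0026 0.0016] F [ 0.4 -0.3 -0.5] gap 0.0407
[array([321.46623575, 351.35338237]), array([368.54785866, 215.6897304 ]), array([367.81718074, 233.59833581])]
```

View pics/c3.png

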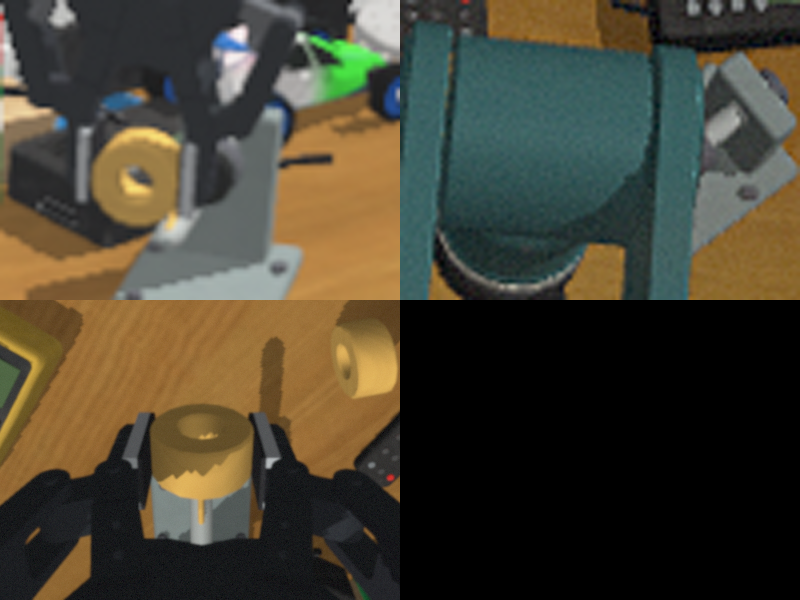

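In the wrist view the spacer (bore at crop (207,430)) sits roughly in line with the axle and key at crop (202,505), and the tip is hidden. I'll check the tip from the unobstructed first scene picture.

Run:
```python
from h import *
f=lambda n,x,y,w,h,k:cv2.resize(cv2.imread(f"pics/{n}.png")[y:y+h,x:x+w],None,fx=k,fy=k,interpolation=cv2.INTER_CUBIC)
cv2.imwrite("pics/c4.png",np.hstack([f("scene0",345,170,66,75,6),f("wrist2",270,280,100,113,4)[:450]]))
```

```text
(no output)
```

View pics/c4.png

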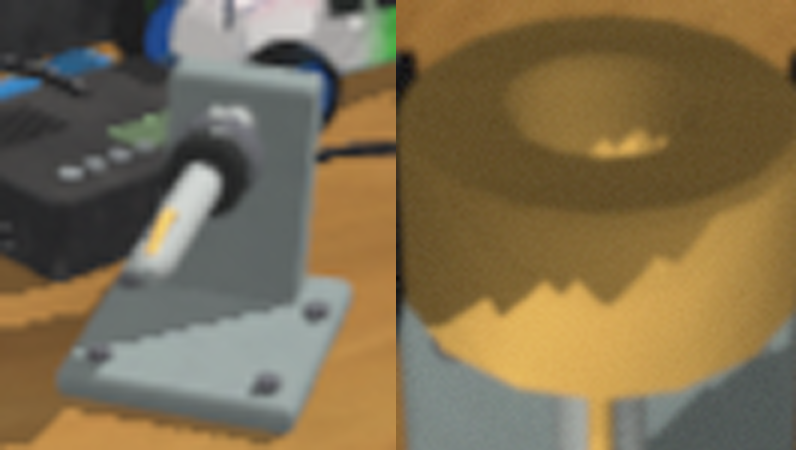

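Run:
```python
from h import *
import pickle
D=pickle.load(open("d2.pkl","rb"));d=D["wrist"]
tip=np.array([.5424,-.0348,.085]);
for a in(-52.5,-53.3,-54):
    u=np.array([np.cos(np.radians(a)),np.sin(np.radians(a)),0])
    print(a,[proj(d,tip+u*s+[0,0,.0075])[0].round(1) for s in(.01,.02,.03,.04)])
from station import arm
o=arm.get_obs();T=tool(o)
for h in (-.0157,):
  for s in(.0116,-.0084): # near/far face along tool x
    c=o["position"]+T.apply([s,0,h]);print(s,c,proj(d,c)[0],proj(d,c+[0,0,.021])[0],proj(d,c-[0,0,.021])[0])
S=D["scene"];u=np.array([.598,-.802,0])
print(proj(S,[tip,tip+.0535*u,tip+.134*u]),proj(D["top"],[tip+.134*u]))
```

```text
-52.5 [array([321.7, 372.5]), array([321.9, 385.5]), array([322.1, 398.1]), array([322.3, 410.2])]
-53.3 [array([321.5, 372.5]), array([321.5, 385.5]), array([321.4, 398.1]), array([321.4, 410.2])]
-54 [array([321.3, 372.5]), array([321.1, 385.5]), array([320.9, 398.1]), array([320.7, 410.2])]
0.0116 [0.50106359 0.02039367 0.14617165] [322.5162538  301.26039093] [323.10940811 331.24025262] [322.06751743 278.57967799]
-0.0084 [0.51311606 0.00443328 0.14623154] [322.66345043 343.92362175] [323.24532263 378.66960804] [322.21623497 317.20289392]
[[368.54785866 215.6897304 ]
 [375.37703179 204.87254703]
 [384.57110361 190.30747169]] [[413.00602034 200.45543962]]
```

```bash
cat >> h.py <<'E'
TIP=np.array([.5424,-.0348,.085]);U=np.array([.598,-.802,0])
def ax(s,z,a=36.7):  # go to TCP at axial s (m) and TCP height z; report axial pos, lateral
    from station import arm
    o=arm.get_obs();e=o["position"]-TIP;L=np.array([.802,.598,0])
    print("axial mm",round(e@U*1000,1),"lat",round(e@L*1000,1),"Fu",round(o["wrist_force"]@U,1),"Fl",round(o["wrist_force"]@L,1));rep(TIP*[1,1,0]+U*s+[0,0,z],a)
E
python3 -c "
from h import *
ax(-.0234,.0693)"
```

```text
axial mm -57.3 lat 0.0 Fu 0.2 Fl 0.5
t 4.75 pos [0.5082 0.0112 0.1305] shift [-33.7  -0.7  61.3] rot [0.0075 0.003  0.0063] F [ 0.5  0.1 -0.8] gap 0.0411
```

```bash
python3 -m crank '[0,0,25,0.007,0.003,0.005,35, 0,0,25,0,0,0,35, 0,0,10,0,0,0,35, -15,0,0,0,0,0,35, -12,0,0,0,0,0,35, 0,0,0,0,0,0,35]'; python3 -c "
from h import *
ax(-.0234,.0693)"
```

```text
clock: 5.35
position: [0.5298, -0.0074, 0.0726]
eef_rot: [0.004, 0.441, 0.897, 0.002]
wrist_force: [0.3, 0.7, -0.5]
finger_gap: 0.0406
axial mm -29.5 lat 6.3 Fu -0.3 Fl 0.7
t 5.35 pos [ 0.5298 -0.0074  0.0726] shift [-5.9 -6.4  3.3] rot [0.0061 0.005  0.0159] F [ 0.3  0.7 -0.5] gap 0.0406
```

```bash
python3 -m crank '[-3,-6,3,0.006,0.005,0.014,35, 0,0,0,0,0,0,35]'; python3 -c "
from h import *
ax(-.0234,.0693)"
```

```text
clock: 5.55
position: [0.5284, -0.0147, 0.0713]
eef_rot: [0.001, 0.449, 0.894, 0.0]
wrist_force: [0.4, -0.0, -0.5]
finger_gap: 0.0408
axial mm -24.4 lat 0.8 Fu 0.3 Fl 0.3
t 5.55 pos [ 0.5284 -0.0147  0.0713] shift [-1.  -0.8  2. ] rot [0.002  0.0019 0.0001] F [ 0.4 -0.  -0.5] gap 0.0408
```

```bash
python3 -m crank '[-2,-0.8,2,0.002,0.002,0,35, -4,0,0,0,0,0,35, -4,0,0,0,0,0,35, -4,0,0,0,0,0,35, -4,0,0,0,0,0,35, 0,0,0,0,0,0,35]'; python3 -c "
from h import *
ax(.01,.0693)"
```

```text
clock: 6.15
position: [0.5398, -0.0312, 0.0704]
eef_rot: [0.001, 0.449, 0.894, 0.0]
wrist_force: [0.7, 0.2, -0.7]
finger_gap: 0.0413
axial mm -4.5 lat 0.1 Fu 0.3 Fl 0.7
t 6.15 pos [ 0.5398 -0.0312  0.0704] shift [-14.5  -0.1   1.1] rot [ 0.0015  0.0011 -0.0003] F [ 0.7  0.2 -0.7] gap 0.0413
```

```bash
python3 -m crank '[-3,0,1,0,0,0,35, -3,0,0,0,0,0,35, -3,0,0,0,0,0,35, -3,0,0,0,0,0,35]'; python3 -c "
from h import *
ax(.02,.0693)"; python3 -m crank '[-3,0,0,0,0,0,35, -3,0,0,0,0,0,35, -3,0,0,0,0,0,35, -3,0,0,0,0,0,35]'; python3 -c "
from h import *
ax(.03,.0693)"
```

```text
clock: 6.55
position: [0.5467, -0.0402, 0.0694]
eef_rot: [-0.001, 0.448, 0.894, 0.001]
wrist_force: [-2.5, 3.3, 1.7]
finger_gap: 0.0411
axial mm 6.9 lat 0.2 Fu -4.1 Fl -0.1
t 6.55 pos [ 0.5467 -0.0402  0.0694] shift [-13.1  -0.2   0.1] rot [ 0.0013 -0.0019  0.0003] F [-2.5  3.3  1.7] gap 0.0411
clock: 6.95
position: [0.5537, -0.0497, 0.07]
eef_rot: [-0.002, 0.448, 0.894, 0.001]
wrist_force: [-1.4, 0.8, 1.6]
finger_gap: 0.0409
axial mm 18.7 lat 0.1 Fu -1.4 Fl -0.6
t 6.95 pos [ 0.5537 -0.0497  0.07  ] shift [-11.3  -0.1   0.7] rot [ 0.0007 -0.0041  0.0011] F [-1.4  0.8  1.6] gap 0.0409
```

```bash
python3 -m crank '[-3,0,0,0,0,0,35, -4,0,0,0,0,0,35, -4,0,0,0,0,0,35, -4,0,0,0,0,0,35]'; python3 -c "
from h import *
ax(.06,.0693)"; python3 -m crank '[-4,0,0,0,0,0,35, -5,0,0,0,0,0,35, -5,0,0,0,0,0,35, -4,0,0,0,0,0,35]'; python3 -c "
from h import *
ax(.06,.0693)"
```

```text
clock: 7.35
position: [0.5636, -0.063, 0.0701]
eef_rot: [-0.001, 0.448, 0.894, 0.001]
wrist_force: [-2.1, 0.9, 1.0]
finger_gap: 0.0409
axial mm 35.3 lat 0.1 Fu -2.0 Fl -1.1
t 7.35 pos [ 0.5636 -0.063   0.0701] shift [-24.8  -0.2   0.7] rot [ 0.0009 -0.0035  0.001 ] F [-2.1  0.9  1. ] gap 0.0409
clock: 7.75
position: [0.5765, -0.0803, 0.0693]
eef_rot: [0.0, 0.448, 0.894, 0.001]
wrist_force: [-0.6, -0.6, -0.7]
finger_gap: 0.0412
axial mm 56.9 lat 0.1 Fu 0.1 Fl -0.9
t 7.75 pos [ 0.5765 -0.0803  0.0693] shift [-3.2 -0.1 -0. ] rot [0.0012 0.0001 0.0003] F [-0.6 -0.6 -0.7] gap 0.0412
```

```bash
python3 -m crank '[-2,0,0,0,0,0,35, -2,0,0,0,0,0,35, -2,0,0,0,0,0,35, -1,0,0,0,0,0,35]'; python3 -c "
from h import *
ax(.06,.0693)"; python3 -m crank '[-1,0,0,0,0,0,35, -1,0,0,0,0,0,35]'; python3 -c "
from h import *
ax(.06,.0693)"
```

```text
clock: 8.15
position: [0.5813, -0.0872, 0.0687]
eef_rot: [0.0, 0.449, 0.894, 0.0]
wrist_force: [-0.1, 0.1, -1.0]
finger_gap: 0.041
axial mm 65.3 lat -0.1 Fu -0.1 Fl -0.1
t 8.15 pos [ 0.5813 -0.0872  0.0687] shift [ 5.2  0.1 -0.6] rot [ 0.0008  0.0003 -0.0004] F [-0.1  0.1 -1. ] gap 0.041
clock: 8.35
position: [0.5825, -0.0888, 0.0687]
eef_rot: [0.0, 0.449, 0.894, 0.0]
wrist_force: [0.7, 0.9, -0.9]
finger_gap: 0.0407
axial mm 67.3 lat -0.1 Fu -0.3 Fl 1.1
t 8.35 pos [ 0.5825 -0.0888  0.0687] shift [ 7.3  0.1 -0.6] rot [ 0.0008  0.0002 -0.0002] F [ 0.7  0.9 -0.9] gap 0.0407
```

```bash
for i in 1; do python3 -m crank '[-1,0,0,0,0,0,35, -1,0,0,0,0,0,35]'; done; python3 -c "
from h import *
ax(.06,.0693)"; python3 -m crank '[-1,0,0,0,0,0,35]'; python3 -c "
from h import *
ax(.06,.0693)"
```

```text
clock: 8.55
position: [0.5829, -0.0893, 0.0687]
eef_rot: [-0.001, 0.448, 0.894, 0.001]
wrist_force: [-2.9, 1.7, 0.5]
finger_gap: 0.0412
axial mm 67.9 lat -0.1 Fu -3.1 Fl -1.3
t 8.55 pos [ 0.5829 -0.0893  0.0687] shift [ 7.8  0.1 -0.6] rot [ 0.0004 -0.003   0.0004] F [-2.9  1.7  0.5] gap 0.0412
clock: 8.65
position: [0.5829, -0.0893, 0.0687]
eef_rot: [-0.002, 0.448, 0.894, 0.001]
wrist_force: [-3.0, 2.8, 1.2]
finger_gap: 0.0411
axial mm 67.9 lat -0.1 Fu -4.0 Fl -0.8
t 8.65 pos [ 0.5829 -0.0893  0.0687] shift [ 7.9  0.1 -0.6] rot [ 0.     -0.005   0.0008] F [-3.   2.8  1.2] gap 0.0411
```

```bash
python3 -m crank '[-0.8,0,0,0,0,0,35]';  python3 -c "
from h import *
ax(.06,.0693)"
```

```text
clock: 8.75
position: [0.5829, -0.0893, 0.0687]
eef_rot: [-0.003, 0.448, 0.894, 0.001]
wrist_force: [-3.2, 3.5, 0.7]
finger_gap: 0.0405
axial mm 67.9 lat -0.1 Fu -4.7 Fl -0.4
t 8.75 pos [ 0.5829 -0.0893  0.0687] shift [ 7.9  0.1 -0.6] rot [-0.0003 -0.0067  0.0012] F [-3.2  3.5  0.7] gap 0.0405
```

```bash
python3 -m crank '[-1.5,0,0,0,0,0,35]';  python3 -c "
from h import *
ax(.06,.0693)"; python3 -m crank '[-1.5,0,0,0,0,0,35]';  python3 -c "
from h import *
ax(.06,.0693)"
```

```text
clock: 8.85
position: [0.5831, -0.0895, 0.0687]
eef_rot: [-0.004, 0.448, 0.894, 0.002]
wrist_force: [-5.4, 5.1, 2.8]
finger_gap: 0.0411
axial mm 68.2 lat -0.1 Fu -7.3 Fl -1.2
t 8.85 pos [ 0.5831 -0.0895  0.0687] shift [ 8.2  0.1 -0.6] rot [-0.0007 -0.0093  0.0017] F [-5.4  5.1  2.8] gap 0.0411
clock: 8.95
position: [0.5831, -0.0895, 0.0687]
eef_rot: [-0.006, 0.448, 0.894, 0.002]
wrist_force: [-5.3, 4.8, 3.8]
finger_gap: 0.0412
axial mm 68.2 lat -0.1 Fu -7.0 Fl -1.4
t 8.95 pos [ 0.5831 -0.0895  0.0687] shift [ 8.2  0.1 -0.5] rot [-0.0012 -0.0126  0.0022] F [-5.3  4.8  3.8] gap 0.0412
```

```bash
python3 -m crank '[-1.8,0,0,0,-0.01,0,35]';  python3 -c "
from h import *
ax(.06,.0693)"; python3 -m crank '[-1.8,0,0,0,-0.005,0,35, -1.5,0,0,0,0,0,35]';  python3 -c "
from h import *
ax(.06,.0693)"
```

```text
clock: 9.05
position: [0.5832, -0.0897, 0.0686]
eef_rot: [-0.003, 0.447, 0.894, 0.001]
wrist_force: [-5.1, 6.2, 2.8]
finger_gap: 0.0408
axial mm 68.4 lat -0.1 Fu -8.1 Fl -0.4
t 9.05 pos [ 0.5832 -0.0897  0.0686] shift [ 8.4  0.2 -0.6] rot [-0.0018 -0.0063  0.0026] F [-5.1  6.2  2.8] gap 0.0408
clock: 9.25
position: [0.583, -0.0896, 0.0687]
eef_rot: [-0.004, 0.447, 0.895, 0.0]
wrist_force: [-5.5, 4.7, 1.9]
finger_gap: 0.0408
axial mm 68.3 lat -0.2 Fu -7.0 Fl -1.6
t 9.25 pos [ 0.583  -0.0896  0.0687] shift [ 8.2  0.2 -0.6] rot [-0.003  -0.0082  0.004 ] F [-5.5  4.7  1.9] gap 0.0408
```

```bash
python3 -m crank '[-2.5,0,0,0,-0.008,0,35, -2.3,0,0,0,-0.004,0,35]';  python3 -c "
from h import *
ax(.06,.0693)"; python3 -m crank '[0,0,0,0,0,0,50, 0,0,0,0,0,0,60, 0,0,0,0,0,0,75, 0,0,0,0,0,0,85,0,0,0,0,0,0,85,0,0,0,0,0,0,85]';  python3 -c "
from h import *
ax(.06,.15)"
```

```text
clock: 9.45
position: [0.5832, -0.0899, 0.0686]
eef_rot: [-0.004, 0.446, 0.895, -0.001]
wrist_force: [-6.5, 6.9, 4.2]
finger_gap: 0.0409
axial mm 68.6 lat -0.2 Fu -9.4 Fl -1.1
t 9.45 pos [ 0.5832 -0.0899  0.0686] shift [ 8.6  0.3 -0.7] rot [-0.0045 -0.0056  0.0054] F [-6.5  6.9  4.2] gap 0.0409
clock: 10.05
position: [0.5862, -0.0929, 0.0699]
eef_rot: [0.001, 0.447, 0.895, -0.002]
wrist_force: [-0.2, -0.4, 0.1]
finger_gap: 0.0849
axial mm 72.8 lat 0.4 Fu 0.2 Fl -0.4
t 10.05 pos [ 0.5862 -0.0929  0.0699] shift [ 12.4  -0.5 -80.2] rot [-0.0019  0.0034  0.0044] F [-0.2 -0.4  0.1] gap 0.0849
```

```bash
python3 -m crank '[5,0,-30,0,0,0,85, 5,0,-45,0,0,0,85, 0,0,-30,0,0,0,70, 0,0,0,0,0,0,60]';  python3 -c "
from h import *
rep([.4447,.2743,.13],42.9)"
```

```text
clock: 10.45
position: [0.5789, -0.0845, 0.1758]
eef_rot: [-0.001, 0.447, 0.895, -0.002]
wrist_force: [1.2, 0.4, 0.3]
finger_gap: 0.0603
t 10.45 pos [ 0.5789 -0.0845  0.1758] shift [367.5 108.4  45.3] rot [-0.0053 -0.0005 -0.1047] F [1.2 0.4 0.3] gap 0.0603
```

```bash
python3 -m crank '[45,13,3,0,0,0,60, 45,13,3,0,0,0,60, 45,13,3,0,0,0,60, 45,13,3,0,0,0,60, 45,13,3,0,0,0,60, 45,13,3,0,0,0,60, 45,13,3,0,0,0,60, 40,12,3,0,0,0,60, 0,0,0,0,0,-0.105,60, 0,0,0,0,0,0,60]';  python3 -c "
from h import *
rep([.4447,.2743,.10],42.9)"
```

```text
clock: 11.45
position: [0.442, 0.2711, 0.1396]
eef_rot: [-0.003, 0.4, 0.916, -0.005]
wrist_force: [0.3, -0.1, 0.4]
finger_gap: 0.0601
t 11.45 pos [0.442  0.2711 0.1396] shift [ 0.4  4.6 39.5] rot [-0.0122 -0.0016 -0.0021] F [ 0.3 -0.1  0.4] gap 0.0601
```

```bash
python3 -m crank '[0,4.5,25,-0.01,0,0,60, 0,0,35,0,0,0,60, 0,0,25,0,0,0,60, 0,0,10,0,0,0,60, 0,0,0,0,0,0,60]';  python3 -c "
from h import *
rep([.4447,.2743,.019],42.9)"
```

```text
clock: 11.95
position: [0.4459, 0.2718, 0.0399]
eef_rot: [-0.001, 0.407, 0.914, -0.001]
wrist_force: [-0.2, 0.8, -0.1]
finger_gap: 0.0597
t 11.95 pos [0.4459 0.2718 0.0399] shift [ 2.6  0.8 20.9] rot [-0.002  -0.001  -0.0155] F [-0.2  0.8 -0.1] gap 0.0597
```

```bash
python3 -m crank '[2,1,15,-0.002,0,-0.013,60, 0.5,0,6,0,0,0,60, 0,0,0,0,0,0,60]';  python3 -c "
from h import *
rep([.4447,.2743,.019],42.9)"
```

```text
clock: 12.25
position: [0.4475, 0.274, 0.0212]
eef_rot: [0.001, 0.403, 0.915, 0.002]
wrist_force: [0.5, -0.2, 0.9]
finger_gap: 0.0596
t 12.25 pos [0.4475 0.274  0.0212] shift [ 2.1 -1.9  2.1] rot [ 0.0043  0.0005 -0.007 ] F [ 0.5 -0.2  0.9] gap 0.0596
```

```bash
python3 -m crank '[2,-2,2,0.003,0,-0.006,60, 0,0,0,0,0,0,40, 0,0,0,0,0,0,35, 0,0,0,0,0,0,35, 0,0,0,0,0,0,35, 0,0,0,0,0,0,35]' 50;  python3 -c "
from h import *
rep([.4447,.2743,.017],42.9)"
```

```text
clock: 12.85
position: [0.4466, 0.2745, 0.0236]
eef_rot: [0.003, 0.4, 0.916, 0.002]
wrist_force: [-0.1, 0.8, -0.7]
finger_gap: 0.0412
t 12.85 pos [0.4466 0.2745 0.0236] shift [ 1.1 -1.6  6.6] rot [ 0.0064  0.003  -0.002 ] F [-0.1  0.8 -0.7] gap 0.0412
```

```bash
python3 -m crank '[0,0,-15,0,0,0,35, 0,0,-40,0,0,0,35, 0,0,-45,0,0,0,35, 0,0,-25,0,0,0,35, 0,0,0,0,0,0,35]'; python3 -c "
from h import *
rep([.5065,.0133,.13],36.7)"
```

```text
clock: 13.35
position: [0.4451, 0.2745, 0.1504]
eef_rot: [0.001, 0.4, 0.916, 0.001]
wrist_force: [-0.1, -0.1, -0.4]
finger_gap: 0.0412
t 13.35 pos [0.4451 0.2745 0.1504] shift [-233.3 -132.4   20.1] rot [0.0036 0.0009 0.1064] F [-0.1 -0.1 -0.4] gap 0.0412
```

```bash
python3 -m crank '[-38,-22,3,0,0,0,35, -38,-22,3,0,0,0,35, -38,-22,3,0,0,0,35, -38,-22,3,0,0,0,35, -38,-22,3,0,0,0,35, -38,-20,3,0,0,0,35, 0,0,0,0.003,0,0.106,35, 0,0,0,0,0,0,35]'; python3 -c "
from h import *
ax(-.045,.12)"
```

```text
clock: 14.15
position: [0.5035, 0.0114, 0.1176]
eef_rot: [-0.005, 0.448, 0.894, -0.001]
wrist_force: [-0.5, 0.5, -0.7]
finger_gap: 0.041
axial mm -60.3 lat -3.6 Fu -0.7 Fl -0.1
t 14.15 pos [0.5035 0.0114 0.1176] shift [-15.3   3.6  -2.5] rot [-0.0066 -0.008   0.0023] F [-0.5  0.5 -0.7] gap 0.041
```

```bash
python3 -m crank '[-5,3.5,15,-0.006,-0.007,0.002,35, -2,0,18,0,0,0,35, 0,0,9,0,0,0,35, 0,0,0,0,0,0,35]'
python3 - <<'E'
from h import *
ax(-.02,.0726)
from station import get_image
d=get_image("scene");q=proj(d,TIP)[0].astype(int);cv2.imwrite("pics/s3.png",cv2.resize(d["image"][q[1]-60:q[1]+60,q[0]-80:q[0]+80,::-1],None,fx=5,fy=5,interpolation=cv2.INTER_CUBIC));print(q)
E
```

```text
clock: 14.55
position: [0.5082, 0.0095, 0.0696]
eef_rot: [-0.003, 0.444, 0.896, -0.001]
wrist_force: [-0.8, 0.6, -0.9]
finger_gap: 0.0409
axial mm -56.0 lat -0.9 Fu -0.9 Fl -0.3
t 14.55 pos [0.5082 0.0095 0.0696] shift [-35.9   0.6  -3.2] rot [-0.0041 -0.0049  0.0097] F [-0.8  0.6 -0.9] gap 0.0409
[368 215]
```

View pics/s3.png

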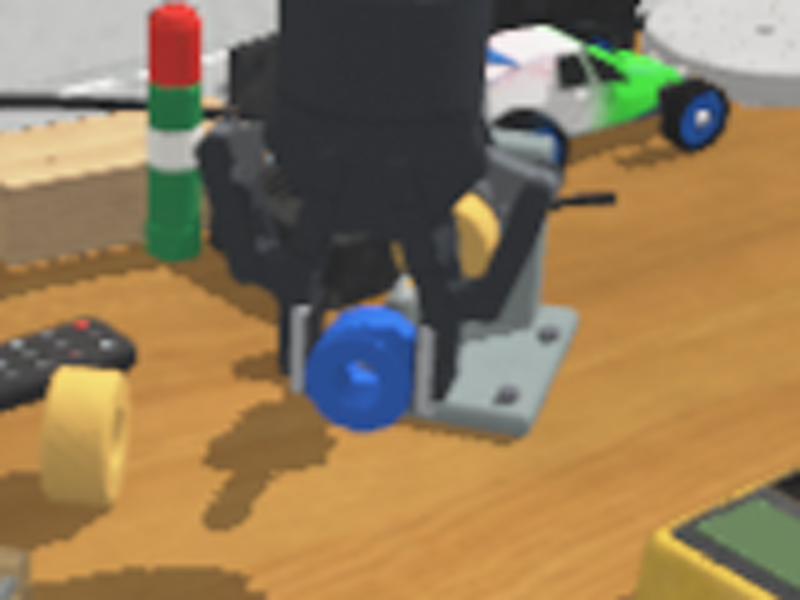

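The spacer is on the axle at the back (475,235) and the blue roller is held at (363,368). I'll check the roller's height against the projection.

Run:
```python
from h import *
from station import arm,get_image
d=get_image("scene");o=arm.get_obs();T=tool(o)
for h in(-.0124,-.0157,-.019):print(h,(proj(d,o["position"]+T.apply([.0151,0,h]))[0]-[288,155])*5)
```

```text
-0.0124 [353.36485737 385.68817436]
-0.0157 [353.73167669 378.03495635]
-0.019 [354.0998321  370.35240925]
```

```bash
python3 -m crank '[-10,1,-3,-0.004,-0.005,0.009,35, -12,0,0,0,0,0,35, -8,0,0,0,0,0,35, 0,0,0,0,0,0,35]'; python3 -c "
from h import *
ax(-.02,.0715)"
```

```text
clock: 15.05
position: [0.5322, -0.0159, 0.0781]
eef_rot: [0.005, 0.448, 0.894, 0.001]
wrist_force: [0.6, 0.1, -1.6]
finger_gap: 0.041
axial mm -21.3 lat 3.1 Fu 0.3 Fl 0.6
t 15.05 pos [ 0.5322 -0.0159  0.0781] shift [-1.2 -3.2  6.6] rot [0.0074 0.008  0.0017] F [ 0.6  0.1 -1.6] gap 0.041
```

```bash
python3 -m crank '[0,-3,6.5,0.007,0.007,0.001,35, 0,0,0,0,0,0,35]'; python3 -c "
from h import *
ax(-.02,.0715)"
```

```text
clock: 15.25
position: [0.5302, -0.0185, 0.0716]
eef_rot: [0.0, 0.449, 0.894, -0.0]
wrist_force: [0.2, 0.7, 0.1]
finger_gap: 0.0409
axial mm -20.4 lat -0.1 Fu -0.4 Fl 0.5
t 15.25 pos [ 0.5302 -0.0185  0.0716] shift [-0.3  0.1  0.1] rot [ 0.0004  0.0008 -0.0005] F [0.2 0.7 0.1] gap 0.0409
```

```bash
python3 -m crank '[-4,0,0,0,0,0,35, -4,0,0,0,0,0,35, -4,0,0,0,0,0,35, -3,0,0,0,0,0,35]'; python3 -c "
from h import *
ax(.0,.0715)"; python3 -m crank '[-3,0,0,0,0,0,35, -3,0,0,0,0,0,35, -3,0,0,0,0,0,35]'; python3 -c "
from h import *
ax(.0,.0715)"
```

```text
clock: 15.65
position: [0.5391, -0.0309, 0.071]
eef_rot: [-0.0, 0.448, 0.894, -0.0]
wrist_force: [0.2, 0.5, -0.8]
finger_gap: 0.0406
axial mm -5.1 lat -0.3 Fu -0.3 Fl 0.4
t 15.65 pos [ 0.5391 -0.0309  0.071 ] shift [-5.1  0.3 -0.5] rot [-0.0004 -0.0003  0.0003] F [ 0.2  0.5 -0.8] gap 0.0406
clock: 15.95
position: [0.5445, -0.0377, 0.0714]
eef_rot: [-0.001, 0.448, 0.894, 0.001]
wrist_force: [-2.4, 2.4, 1.4]
finger_gap: 0.041
axial mm 3.6 lat -0.1 Fu -3.4 Fl -0.5
t 15.95 pos [ 0.5445 -0.0377  0.0714] shift [ 3.6  0.1 -0.1] rot [-0.0001 -0.0029  0.0005] F [-2.4  2.4  1.4] gap 0.041
```

```bash
python3 -m crank '[-3,0,0,0,0,0,35, -3,0,0,0,0,0,35, -3,0,0,0,0,0,35, -3,0,0,0,0,0,35]'; python3 -c "
from h import *
ax(.0,.0715)"; python3 -m crank '[-4,0,0,0,0,0,35, -4,0,0,0,0,0,35, -4,0,0,0,0,0,35]'; python3 -c "
from h import *
ax(.0,.0715)"
```

```text
clock: 16.35
position: [0.5518, -0.0474, 0.0722]
eef_rot: [-0.002, 0.448, 0.894, 0.001]
wrist_force: [-2.2, 2.3, 1.9]
finger_gap: 0.041
axial mm 15.7 lat -0.0 Fu -3.2 Fl -0.4
t 16.35 pos [ 0.5518 -0.0474  0.0722] shift [15.7  0.   0.7] rot [-0.0002 -0.0042  0.0012] F [-2.2  2.3  1.9] gap 0.041
clock: 16.65
position: [0.5596, -0.0578, 0.0722]
eef_rot: [-0.002, 0.448, 0.894, 0.001]
wrist_force: [-1.7, 0.8, 2.1]
finger_gap: 0.0413
axial mm 28.7 lat 0.0 Fu -1.6 Fl -0.9
t 16.65 pos [ 0.5596 -0.0578  0.0722] shift [28.7  0.   0.8] rot [-0.0001 -0.004   0.0013] F [-1.7  0.8  2.1] gap 0.0413
```

```bash
python3 -m crank '[-3,0,0,0,0,0,35, -3,0,0,0,0,0,35, -2,0,0,0,0,0,35]'; python3 -c "
from h import *
ax(.0,.0715)"; python3 -m crank '[-1.5,0,0,0,0,0,35, -1,0,0,0,0,0,35]'; python3 -c "
from h import *
ax(.0,.0715)"
```

```text
clock: 16.95
position: [0.5652, -0.0652, 0.0722]
eef_rot: [-0.002, 0.448, 0.894, 0.001]
wrist_force: [-2.8, 0.2, 1.5]
finger_gap: 0.0409
axial mm 38.0 lat 0.1 Fu -1.9 Fl -2.1
t 16.95 pos [ 0.5652 -0.0652  0.0722] shift [38.  -0.   0.8] rot [ 0.0002 -0.0037  0.0008] F [-2.8  0.2  1.5] gap 0.0409
clock: 17.15
position: [0.567, -0.0676, 0.0722]
eef_rot: [-0.002, 0.448, 0.894, 0.001]
wrist_force: [-1.2, 1.6, 2.1]
finger_gap: 0.0409
axial mm 41.0 lat 0.1 Fu -2.0 Fl -0.0
t 17.15 pos [ 0.567  -0.0676  0.0722] shift [41.  -0.1  0.8] rot [ 0.0003 -0.0036  0.0006] F [-1.2  1.6  2.1] gap 0.0409
```

```bash
python3 -m crank '[-1,0,0,0,0,0,35, -1,0,0,0,0,0,35]'; python3 -c "
from h import *
ax(.0,.0715)"
```

```text
clock: 17.35
position: [0.568, -0.0689, 0.0722]
eef_rot: [-0.002, 0.448, 0.894, 0.001]
wrist_force: [-1.3, 1.5, 2.4]
finger_gap: 0.0409
axial mm 42.7 lat 0.1 Fu -2.0 Fl -0.1
t 17.35 pos [ 0.568  -0.0689  0.0722] shift [42.6 -0.1  0.9] rot [ 0.0002 -0.0046  0.0008] F [-1.3  1.5  2.4] gap 0.0409
```

```bash
python3 -m crank '[-1,0,0,0,0,0,35, -1,0,0,0,0,0,35]'; python3 -c "
from h import *
ax(.0,.0715)";python3 -m crank '[-1,0,0,0,0,0,35]'; python3 -c "
from h import *
ax(.0,.0715)"
```

```text
clock: 17.55
position: [0.569, -0.0702, 0.0721]
eef_rot: [-0.002, 0.448, 0.894, 0.001]
wrist_force: [-3.1, 4.5, 3.6]
finger_gap: 0.0412
axial mm 44.3 lat 0.1 Fu -5.5 Fl 0.2
t 17.55 pos [ 0.569  -0.0702  0.0721] shift [44.3 -0.1  0.8] rot [ 0.     -0.0055  0.0012] F [-3.1  4.5  3.6] gap 0.0412
clock: 17.65
position: [0.569, -0.0702, 0.0721]
eef_rot: [-0.004, 0.448, 0.894, 0.002]
wrist_force: [-4.7, 4.3, 2.5]
finger_gap: 0.0408
axial mm 44.3 lat 0.1 Fu -6.3 Fl -1.2
t 17.65 pos [ 0.569  -0.0702  0.0721] shift [44.3 -0.1  0.9] rot [-0.0003 -0.0078  0.0015] F [-4.7  4.3  2.5] gap 0.0408
```

```bash
python3 -m crank '[-1.5,0,0,0,0,0,35, -1,0,0,0,0,0,35]'; python3 -c "
from h import *
ax(.0,.0715)"; python3 -m crank '[0,0,0,0,0,0,50, 0,0,0,0,0,0,60, 0,0,0,0,0,0,75, 0,0,0,0,0,0,85, 3,0,-25,0,0,0,85, 3,0,-45,0,0,0,85, 0,0,-30,0,0,0,70, 0,0,0,0,0,0,60]'; python3 -c "
from h import *
rep([.4858,.2296,.11],42.9)"
```

```text
clock: 17.85
position: [0.5689, -0.0702, 0.0721]
eef_rot: [-0.006, 0.447, 0.894, 0.002]
wrist_force: [-3.9, 3.9, 3.4]
finger_gap: 0.0409
axial mm 44.2 lat 0.1 Fu -5.5 Fl -0.8
t 17.85 pos [ 0.5689 -0.0702  0.0721] shift [44.2  0.   1.2] rot [-0.0012 -0.0133  0.0024] F [-3.9  3.9  3.4] gap 0.0409
clock: 18.65
position: [0.5664, -0.0687, 0.1723]
eef_rot: [-0.006, 0.448, 0.894, 0.0]
wrist_force: [1.2, 0.2, 0.8]
finger_gap: 0.0603
t 18.65 pos [ 0.5664 -0.0687  0.1723] shift [286.5 114.1  64.8] rot [-0.0039 -0.0109 -0.1075] F [1.2 0.2 0.8] gap 0.0603
```

```bash
python3 -m crank '[41,16,4,0,0,0,60, 41,16,4,0,0,0,60, 41,16,4,0,0,0,60, 41,16,4,0,0,0,60, 41,16,4,0,0,0,60, 41,16,4,0,0,0,60, 38,16,4,0,0,0,60, 0,0,0,-0.004,-0.01,-0.107,60, 0,0,0,0,0,0,60]';  python3 - <<'E'
from h import *
rep([.4858,.2296,.10],42.9)
from station import get_image
d=get_image("scene");e=get_image("top")
f=lambda d:cv2.resize((lambda q:d["image"][q[1]-45:q[1]+30,q[0]-30:q[0]+50,::-1])(proj(d,TIP)[0].astype(int)),None,fx=5,fy=5,interpolation=cv2.INTER_CUBIC)
cv2.imwrite("pics/c5.png",np.hstack([f(d),f(e)]))
for x in(d,e): print((proj(x,[TIP+U*s for s in(.029,.057,.077)])-proj(x,TIP)[0].astype(int)+[30,45])*5)
E
```

```text
clock: 19.55
position: [0.4833, 0.2336, 0.1362]
eef_rot: [-0.001, 0.401, 0.916, -0.002]
wrist_force: [-0.1, 1.1, 0.1]
finger_gap: 0.0597
t 19.55 pos [0.4833 0.2336 0.1362] shift [-4.6 -0.7 36.2] rot [-0.005   0.001  -0.0038] F [-0.1  1.1  0.1] gap 0.0597
[[171.63628926 198.5172084 ]
 [189.01258247 170.99276061]
 [200.93435496 152.10746458]]
[[203.65152238 191.65123821]
 [251.16355121 156.80986449]
 [284.89026694 132.07357096]]
```

View pics/c5.png

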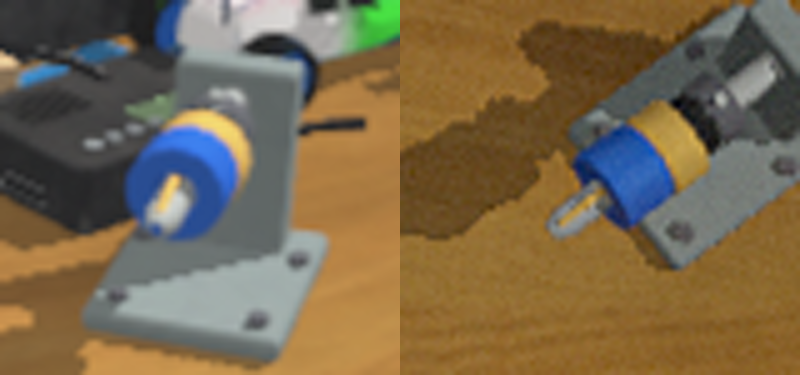

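Spacer and roller are on the axle, touching each other and up against the buffer. In the top crop the roller is at (628,175), the brass at (672,145) and the buffer at (700,115). Next is the cap.

```bash
python3 -m crank '[-4,-1,25,-0.004,0,-0.003,60, 0,0,35,0,0,0,60, 0,0,30,0,0,0,60, 0,0,10,0,0,0,60, 0,0,0,0,0,0,60]';  python3 -c "
from h import *
rep([.4858,.2296,.017],42.9)"
```

```text
clock: 20.15
position: [0.4901, 0.2241, 0.0351]
eef_rot: [0.002, 0.409, 0.912, 0.001]
wrist_force: [-0.6, 0.6, 0.7]
finger_gap: 0.0598
t 20.15 pos [0.4901 0.2241 0.0351] shift [ 7.   0.4 18.1] rot [ 0.0039  0.0037 -0.0215] F [-0.6  0.6  0.7] gap 0.0598
```

```bash
python3 -m crank '[6,0,14,0.003,0.003,-0.02,60, 1,0,5,0,0,0,60, 0,0,0,0,0,0,60]';  python3 -c "
from h import *
rep([.4858,.2296,.017],42.9)"
```

```text
clock: 20.45
position: [0.4878, 0.2295, 0.0178]
eef_rot: [0.002, 0.401, 0.916, 0.002]
wrist_force: [0.4, 0.9, 0.0]
finger_gap: 0.06
t 20.45 pos [0.4878 0.2295 0.0178] shift [ 1.4 -1.5  0.8] rot [ 0.0057  0.0025 -0.0029] F [0.4 0.9 0. ] gap 0.06
```

```bash
python3 -m crank '[1,-1.5,1,0.005,0.002,-0.003,60, 0,0,0,0,0,0,40, 0,0,0,0,0,0,35, 0,0,0,0,0,0,35, 0,0,0,0,0,0,35, 0,0,0,0,0,0,35]' 50;  python3 -c "
from h import *
rep([.4858,.2296,.017],42.9)";python3 -m crank '[0,0,-15,0,0,0,35, 0,0,-40,0,0,0,35, 0,0,-45,0,0,0,35, 0,0,-25,0,0,0,35, 0,0,0,0,0,0,35]'; python3 -c "
from h import *
rep([.4945,.0294,.13],36.7)"
```

```text
clock: 21.05
position: [0.4873, 0.2299, 0.0199]
eef_rot: [0.002, 0.399, 0.917, 0.001]
wrist_force: [0.3, -0.5, -0.6]
finger_gap: 0.0409
t 21.05 pos [0.4873 0.2299 0.0199] shift [ 0.8 -1.3  2.8] rot [0.004  0.0027 0.0009] F [ 0.3 -0.5 -0.6] gap 0.0409
clock: 21.55
position: [0.4863, 0.23, 0.1513]
eef_rot: [0.002, 0.399, 0.917, 0.001]
wrist_force: [0.0, 1.0, -0.6]
finger_gap: 0.041
t 21.55 pos [0.4863 0.23   0.1513] shift [-152.4 -130.8   21.1] rot [0.0038 0.0015 0.1093] F [ 0.   1.  -0.6] gap 0.041
```

```bash
python3 -m crank '[-38,-33,4,0,0,0,35, -38,-33,4,0,0,0,35, -38,-33,4,0,0,0,35, -35,-32,4,0,0,0,35, 0,0,0,0.003,0.001,0.109,35, 0,0,0,0,0,0,35]'; python3 -c "
from h import *
ax(-.06,.069)"
```

```text
clock: 22.15
position: [0.4915, 0.0272, 0.1312]
eef_rot: [0.0, 0.448, 0.894, 0.001]
wrist_force: [-0.8, 0.8, 0.1]
finger_gap: 0.0411
axial mm -80.1 lat -3.7 Fu -1.2 Fl -0.2
t 22.15 pos [0.4915 0.0272 0.1312] shift [-20.1   3.5  62.2] rot [ 0.0023 -0.0009  0.0023] F [-0.8  0.8  0.1] gap 0.0411
```

```bash
python3 -m crank '[0,3.5,22,0.002,-0.001,0.002,35, 0,0,25,0,0,0,35, 0,0,13,0,0,0,35, 0,0,0,0,0,0,35]'; python3 -c "
from h import *
ax(-.035,.069)"
```

```text
clock: 22.55
position: [0.4936, 0.0309, 0.0676]
eef_rot: [-0.001, 0.444, 0.896, -0.0]
wrist_force: [-1.0, 0.6, 0.2]
finger_gap: 0.041
axial mm -81.9 lat 0.1 Fu -1.1 Fl -0.4
t 22.55 pos [0.4936 0.0309 0.0676] shift [-46.8  -0.6  -1.4] rot [-0.0007 -0.0012  0.0098] F [-1.   0.6  0.2] gap 0.041
```

```bash
python3 -m crank '[-12,0,-1,0,0,0.009,35, -14,0,0,0,0,0,35, -12,0,0,0,0,0,35, -6,0,0,0,0,0,35, 0,0,0,0,0,0,35]'; python3 -c "
from h import *
ax(-.033,.069)"
```

```text
clock: 23.05
position: [0.5254, -0.0074, 0.0722]
eef_rot: [0.003, 0.447, 0.895, 0.001]
wrist_force: [0.5, -0.3, -0.7]
finger_gap: 0.0411
axial mm -32.2 lat 2.7 Fu 0.5 Fl 0.2
t 23.05 pos [ 0.5254 -0.0074  0.0722] shift [ 0.8 -2.8  3.2] rot [0.0039 0.004  0.0035] F [ 0.5 -0.3 -0.7] gap 0.0411
```

```bash
python3 -m crank '[0,-2.8,3,0.004,0.004,0.003,35, 0,0,0,0,0,0,35]'; python3 -c "
from h import *
ax(-.033,.069)"
```

```text
clock: 23.25
position: [0.5234, -0.0096, 0.0696]
eef_rot: [0.0, 0.449, 0.894, 0.0]
wrist_force: [-0.5, 0.5, -1.2]
finger_gap: 0.0408
axial mm -31.6 lat -0.2 Fu -0.7 Fl -0.1
t 23.25 pos [ 0.5234 -0.0096  0.0696] shift [1.5 0.2 0.6] rot [ 0.0002 -0.     -0.0007] F [-0.5  0.5 -1.2] gap 0.0408
```

```bash
python3 -m crank '[-4,0,0.5,0,0,0,35, -4,0,0,0,0,0,35, -4,0,0,0,0,0,35, -3,0,0,0,0,0,35]'; python3 -c "
from h import *
ax(.0,.069)"; python3 -m crank '[-3,0,0,0,0,0,35, -3,0,0,0,0,0,35, -3,0,0,0,0,0,35]'; python3 -c "
from h import *
ax(.0,.069)"
```

```text
clock: 23.65
position: [0.5322, -0.0217, 0.0689]
eef_rot: [-0.0, 0.448, 0.894, 0.0]
wrist_force: [-0.1, -0.1, -0.3]
finger_gap: 0.0409
axial mm -16.6 lat -0.3 Fu 0.1 Fl -0.1
t 23.65 pos [ 0.5322 -0.0217  0.0689] shift [-16.6   0.3  -0.1] rot [-0.     -0.0006  0.0007] F [-0.1 -0.1 -0.3] gap 0.0409
clock: 23.95
position: [0.538, -0.0294, 0.0689]
eef_rot: [-0.001, 0.448, 0.894, 0.0]
wrist_force: [-1.7, 1.3, 0.0]
finger_gap: 0.0409
axial mm -7.0 lat -0.2 Fu -2.1 Fl -0.7
t 23.95 pos [ 0.538  -0.0294  0.0689] shift [-7.   0.2 -0.2] rot [-0.0001 -0.0012  0.0008] F [-1.7  1.3  0. ] gap 0.0409
```

```bash
python3 -m crank '[-3,0,0,0,0,0,35, -2,0,0,0,0,0,35, -2,0,0,0,0,0,35]'; python3 -c "
from h import *
ax(.0,.069)"; python3 -m crank '[-1.5,0,0,0,0,0,35, -1,0,0,0,0,0,35]'; python3 -c "
from h import *
ax(.0,.069)"
```

```text
clock: 24.25
position: [0.542, -0.0346, 0.0692]
eef_rot: [-0.002, 0.448, 0.894, 0.001]
wrist_force: [-1.6, 2.1, 0.6]
finger_gap: 0.0412
axial mm -0.4 lat -0.2 Fu -2.6 Fl 0.0
t 24.25 pos [ 0.542  -0.0346  0.0692] shift [-0.4  0.2  0.2] rot [-0.0003 -0.0037  0.001 ] F [-1.6  2.1  0.6] gap 0.0412
clock: 24.45
position: [0.5434, -0.0365, 0.0692]
eef_rot: [-0.002, 0.448, 0.894, 0.001]
wrist_force: [-2.1, 1.5, 1.7]
finger_gap: 0.0411
axial mm 1.9 lat -0.2 Fu -2.5 Fl -0.8
t 24.45 pos [ 0.5434 -0.0365  0.0692] shift [1.9 0.2 0.2] rot [-0.0004 -0.0045  0.0011] F [-2.1  1.5  1.7] gap 0.0411
```

```bash
python3 -m crank '[-1,0,0,0,0,0,35, -1,0,0,0,0,0,35]'; python3 -c "
from h import *
ax(.0,.069)"; python3 -m crank '[-1,0,0,0,0,0,35, -1,0,0,0,0,0,35]'; python3 -c "
from h import *
ax(.0,.069)"
```

```text
clock: 24.65
position: [0.5445, -0.038, 0.0692]
eef_rot: [-0.002, 0.448, 0.894, 0.001]
wrist_force: [-1.5, 1.2, 1.4]
finger_gap: 0.0407
axial mm 3.8 lat -0.2 Fu -1.9 Fl -0.5
t 24.65 pos [ 0.5445 -0.038   0.0692] shift [3.8 0.2 0.2] rot [-0.0005 -0.005   0.0012] F [-1.5  1.2  1.4] gap 0.0407
clock: 24.85
position: [0.5454, -0.0392, 0.069]
eef_rot: [-0.003, 0.448, 0.894, 0.001]
wrist_force: [-2.5, 4.2, 1.3]
finger_gap: 0.0412
axial mm 5.3 lat -0.2 Fu -4.9 Fl 0.5
t 24.85 pos [ 0.5454 -0.0392  0.069 ] shift [5.3 0.2 0.1] rot [-0.0005 -0.0064  0.0015] F [-2.5  4.2  1.3] gap 0.0412
```

```bash
python3 -m crank '[-1,0,0,0,0,0,35]'; python3 -c "
from h import *
ax(.0,.069)"
```

```text
clock: 24.95
position: [0.5456, -0.0392, 0.0689]
eef_rot: [-0.004, 0.448, 0.894, 0.002]
wrist_force: [-4.1, 4.4, 2.1]
finger_gap: 0.0411
axial mm 5.4 lat -0.1 Fu -6.0 Fl -0.6
t 24.95 pos [ 0.5456 -0.0392  0.0689] shift [ 5.4  0.1 -0.1] rot [-0.0006 -0.0086  0.0018] F [-4.1  4.4  2.1] gap 0.0411
```

```bash
python3 -m crank '[-2,0,0,0,-0.008,0,35]'; python3 -c "
from h import *
ax(.0,.069)"; python3 -m crank '[-2.2,0,0,0,-0.008,0,35]'; python3 -c "
from h import *
ax(.0,.069)"; python3 -m crank '[-2.5,0,0,0,-0.005,0,35]'; python3 -c "
from h import *
ax(.0,.069)"
```

```text
clock: 25.05
position: [0.5458, -0.0396, 0.0686]
eef_rot: [-0.002, 0.448, 0.894, 0.001]
wrist_force: [-5.0, 6.8, 3.7]
finger_gap: 0.041
axial mm 5.9 lat -0.1 Fu -8.4 Fl 0.1
t 25.05 pos [ 0.5458 -0.0396  0.0686] shift [ 5.9  0.1 -0.4] rot [-0.001  -0.0043  0.0021] F [-5.   6.8  3.7] gap 0.041
clock: 25.15
position: [0.5458, -0.0396, 0.0683]
eef_rot: [-0.001, 0.447, 0.894, -0.001]
wrist_force: [-5.8, 7.4, 3.1]
finger_gap: 0.0408
axial mm 5.9 lat -0.1 Fu -9.4 Fl -0.2
t 25.15 pos [ 0.5458 -0.0396  0.0683] shift [ 5.9  0.1 -0.7] rot [-0.0017 -0.001   0.0026] F [-5.8  7.4  3.1] gap 0.0408
clock: 25.25
position: [0.5458, -0.0397, 0.0681]
eef_rot: [-0.001, 0.447, 0.894, -0.001]
wrist_force: [-6.2, 8.1, 4.4]
finger_gap: 0.0413
axial mm 6.0 lat -0.2 Fu -10.2 Fl -0.1
t 25.25 pos [ 0.5458 -0.0397  0.0681] shift [ 6.   0.2 -0.9] rot [-0.0024 -0.0012  0.0032] F [-6.2  8.1  4.4] gap 0.0413
```

```bash
python3 -m crank '[-3.2,0,0,0,-0.005,0,35]'; python3 -c "
from h import *
ax(.0,.069)"; python3 -m crank '[-3.4,0,0,0,-0.004,0,35, -3.2,0,0,0,-0.003,0,35]'; python3 -c "
from h import *
ax(.0,.069)"
```

```text
clock: 25.35
position: [0.5458, -0.0397, 0.068]
eef_rot: [-0.002, 0.447, 0.895, -0.001]
wrist_force: [-8.5, 8.3, 4.9]
finger_gap: 0.0409
axial mm 6.0 lat -0.2 Fu -11.7 Fl -1.9
t 25.35 pos [ 0.5458 -0.0397  0.068 ] shift [ 6.   0.2 -1. ] rot [-0.0034 -0.003   0.0039] F [-8.5  8.3  4.9] gap 0.0409
clock: 25.55
position: [0.5457, -0.0396, 0.0681]
eef_rot: [-0.006, 0.446, 0.895, -0.0]
wrist_force: [-8.6, 8.8, 6.2]
finger_gap: 0.0407
axial mm 5.8 lat -0.3 Fu -12.2 Fl -1.7
t 25.55 pos [ 0.5457 -0.0396  0.0681] shift [ 5.8  0.3 -0.8] rot [-0.0053 -0.0101  0.0056] F [-8.6  8.8  6.2] gap 0.0407
```

```bash
python3 -m crank '[-3,0,-1,0.003,-0.01,0.003,35]'; python3 -c "
from h import *
ax(.0,.069)"; python3 -m crank '[-3.6,0,-1,0,-0.006,0,35, -3.6,0,-0.5,0,-0.004,0,35]'; python3 -c "
from h import *
ax(.0,.069)"
```

```text
clock: 25.65
position: [0.5457, -0.0399, 0.0689]
eef_rot: [-0.005, 0.447, 0.894, -0.003]
wrist_force: [-5.9, 6.0, 1.6]
finger_gap: 0.0409
axial mm 6.1 lat -0.4 Fu -8.3 Fl -1.1
t 25.65 pos [ 0.5457 -0.0399  0.0689] shift [ 6.1  0.4 -0.1] rot [-0.0093 -0.006   0.0032] F [-5.9  6.   1.6] gap 0.0409
clock: 25.85
position: [0.5458, -0.0401, 0.0687]
eef_rot: [-0.007, 0.446, 0.895, -0.003]
wrist_force: [-7.1, 9.4, 3.3]
finger_gap: 0.0411
axial mm 6.3 lat -0.5 Fu -11.7 Fl -0.1
t 25.85 pos [ 0.5458 -0.0401  0.0687] shift [ 6.3  0.5 -0.3] rot [-0.0116 -0.0109  0.0055] F [-7.1  9.4  3.3] gap 0.0411
```

```bash
python3 -m crank '[-4.2,0,-1,0.006,-0.01,0,35, -4.2,0,-0.5,0.003,-0.006,0,35]'; python3 -c "
from h import *
ax(.0,.069)"; python3 -m crank '[-4.2,0,-0.5,0.002,-0.006,0,35]'; python3 -c "
from h import *
ax(.0,.069)"
```

```text
clock: 26.05
position: [0.5455, -0.0405, 0.0685]
eef_rot: [-0.011, 0.445, 0.895, -0.008]
wrist_force: [-9.0, 10.6, 5.3]
finger_gap: 0.0414
axial mm 6.4 lat -0.9 Fu -13.9 Fl -0.9
t 26.05 pos [ 0.5455 -0.0405  0.0685] shift [ 6.4  0.9 -0.5] rot [-0.024  -0.0127  0.0079] F [-9.  10.6  5.3] gap 0.0414
clock: 26.15
position: [0.5454, -0.0405, 0.0685]
eef_rot: [-0.013, 0.444, 0.896, -0.009]
wrist_force: [-9.8, 10.6, 6.0]
finger_gap: 0.0413
axial mm 6.4 lat -1.0 Fu -14.4 Fl -1.6
t 26.15 pos [ 0.5454 -0.0405  0.0685] shift [ 6.4  1.  -0.5] rot [-0.0277 -0.0158  0.0091] F [-9.8 10.6  6. ] gap 0.0413
```

```bash
python3 -m crank '[-1,0,0,0,0,0,35, 0,0,0,0,0,0,45, 0,0,0,0,0,0,55, 0,0,0,0,0,0,70, 0,0,0,0,0,0,85, 0,0,0,0,0,0,85]'; python3 -c "
from h import *
ax(.0,.069)"; python3 -m crank '[0,0,-20,0,0,0,85, 0,0,-40,0,0,0,85, 0,0,-45,0,0,0,85, 30,0,-20,0,0,0,85, 45,20,0,0,0,0,85, 45,20,0,0,0,0,85, 45,20,0,0,0,0,85, 45,20,0,0,0,0,85, 0,0,0,0,0,0,85]';python3 - <<'E'
from h import *
from station import get_image
d=get_image("scene");e=get_image("top")
f=lambda d:cv2.resize((lambda q:d["image"][q[1]-45:q[1]+30,q[0]-30:q[0]+50,::-1])(proj(d,TIP)[0].astype(int)),None,fx=5,fy=5,interpolation=cv2.INTER_CUBIC)
cv2.imwrite("pics/c6.png",np.hstack([f(d),f(e)]))
for n,x in(("scene",d),("top",e)): cv2.imwrite(f"pics/{n}9.png",x["image"][:,:,::-1])
E
```

```text
clock: 26.75
position: [0.5475, -0.0425, 0.0693]
eef_rot: [-0.011, 0.444, 0.896, -0.009]
wrist_force: [0.1, -0.7, -0.6]
finger_gap: 0.0851
axial mm 9.2 lat -0.6 Fu 0.6 Fl -0.3
t 26.75 pos [ 0.5475 -0.0425  0.0693] shift [9.2 0.7 0.3] rot [-0.0268 -0.0111  0.0093] F [ 0.1 -0.7 -0.6] gap 0.0851
clock: 27.65
position: [0.4885, 0.1782, 0.1997]
eef_rot: [-0.01, 0.448, 0.894, -0.008]
wrist_force: [1.0, 0.3, -0.4]
finger_gap: 0.0853
```

View pics/c6.png

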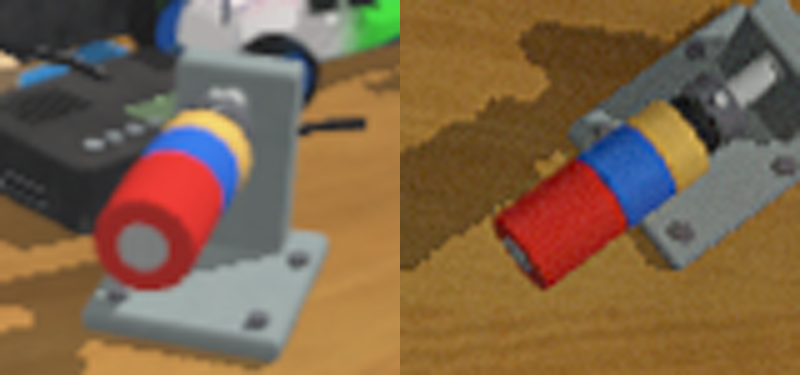

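Red, blue and brass sit in one line with no visible gaps, against the buffer, and the arm is clear. I'll hand it in.

Run:
```python
import cv2,numpy as np
for n in("top","scene"):
    a=cv2.imread(f"pics/{n}0.png").astype(int);b=cv2.imread(f"pics/{n}9.png").astype(int)
    if n=="top":
        for k,(x,y,w,h) in dict(meter=(375,285,70,40),tape=(333,288,28,28),remote=(300,165,52,25),batt=(208,202,32,15)).items(): print(k,abs(a-b)[y:y+h,x:x+w].mean().round(1))
from station import order
print(order.job_done())
```

```text
meter 5.0
tape 4.7
remote 4.7
batt 44.9
the job is handed in; nothing more can be done
None
```

The spacer, roller and end cap (mouth first) are on the axle in that order. I handed the job in at about 28 s, and it reported no verdict.

- **Pressing forces:** Along the axle the wrist force reached about 9 N for the spacer, 6 N for the roller and 14 N for the cap. The stack moved about 1 mm after first contact with the cap. These are wrist readings and include a few newtons of drag from the key and axle, so the forces at the joints are inferred. No reading was over 20 N.
- **Final picture:** Cap, roller and spacer sit in line against the buffer with no visible gaps. The gripper was open and clear of them.
- **Bystanders:** Comparing the first and last top views, the meter, tape and remote are unchanged apart from image noise. The battery's patch did differ. I think the arm was covering it in the last picture, because the gripper was never moved down near it, but I did not confirm that before handing in.

I viewed 10 pictures in all, crops included.

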